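# Clear the drive and hold the computer's drive cage open

### The arm

A 6-joint arm with a two-finger parallel gripper is mounted at the origin on the work surface. World frame = base frame: x ahead of the robot, y to its left, z up, the work surface at z = 0. Lengths are in mm, angles in rad, forces in N, time in s.
With the tool pointing down it reaches from about 300 to 775 mm from the base axis. Payload 14.6 kg.
Tool frame: the origin (TCP) lies between the finger pads; the fingertips stand 19 mm ahead of it and the grasp point (between the pads) is the TCP; z points along the fingers, y is the line along which they close (so a half turn about z gives the same grasp; the last joint's range is limited). The gripper opens to 94 mm and grips with 3 to 60 N. Pads are 16 mm wide; open, the fingers measure 119 mm over their backs; the gripper's body (75 mm by 177 mm) begins 78 mm behind the grasp point.
Start: joints at [-1.186, 0.3, 1.521, -0, 1.321, -0.067], TCP at [240.114, -494.808, 224.446] pointing down, gripper open.
Joint ranges: [-3.03, 3.03], [-0.79, 2.21], [0.23, 2.52], [-1.04, 4.18], [0, 3.07], [-2.55, 2.55]. Speed limits (rad/s): [2.22, 2.22, 2.57, 3.14, 3.14, 3.14].

### API

Orientations are given as [roll, pitch, yaw] about the fixed x, y, z axes, in that order (R = Rz(yaw) Ry(pitch) Rx(roll)).
In Python, from cell import monitor, imaging, job, find_in, trace gives the robot as it stands. The module is installed in compiled form; this text tells all that it offers.
- The arm moves only by the tool arm_command, never from a script. Its argument "steps" is a list of rows, each a list of 5 numbers: the opening, from 0 (shut) to 1 (fully open), then the shift along the tool's x, y, z in mm, then the turn about the tool's z in degrees. In form: [[gripper, dx, dy, dz, turn], ...]. A call has 1 to 20 rows; each row is the pose to reach, as a shift and turn from the pose commanded when the call began, along the tool's axes at that moment; what a row does not reach only later rows make up. A row lasts 1/8 s, in which the tool goes at most 62.5 mm and 10.7 degrees, less where a joint would pass 70% of its speed; a pose out of reach is approached as far as the arm can. A call with a gripper value outside its range is refused whole. The fingers move at their own pace and stop on an object; "force" is the grip in N (left out, the last holds). Time passes only in rows, so rows that repeat a pose let the fingers close. It gives the time, the measured TCP pose, the force, the opening and the grip force at its end, in the units of the state.
- monitor.read_state(): the state, without advancing time (a new reading comes with each control period).
- imaging.camera(name): name is "scene" or "top" or "wrist"; returns a dict with "img" (480x640x3 uint8, red, green, blue), "mtx" (3x3 intrinsics, pixels), "D" ([k1, k2, p1, p2, k3] as OpenCV has them; the pictures are not rectified), "view" (4x4, takes a point from world to camera coordinates). Camera axes: x right, y down, z forward; pixel columns grow to the right and rows downward; lengths in mm; the calibration is good to about 2 mm. A picture is of the moment at which its call begins. There is no depth.
- job.sign_off(): hands the job in; it is judged then, once.
Trained networks look in a picture, given as the dict that the camera call returned (one of the last four; its "shot" number tells which), for a name from the list of things; names that differ only in an ending like _2 or _b are one class to them, and where a whole thing is asked for, a point or a joint stands for the part that bears it (a point fixed in the world has none). Each returns a list of dicts, best first, with "p" (0 to 1); they miss things now and then, are a little off and sometimes report something else, mostly with a low value. They report only what shows in the picture. A call takes as long as a camera call. They do not tell look-alikes from the thing itself.
- find_in(picture, target): "rect" ([centre column, centre row, width, height] in pixels, round what is visible of it).
- trace(picture, target): "region" (480x640 bool, what is visible of it) and "rect" ([centre column, centre row, width, height] in pixels, round what is visible of it).
The state is a dict: "clock": time; "joints": joint angles; "qd": joint speeds; "effort": joint torques, N m; "eef_pos": TCP position; "eef_rot": TCP orientation; "wrist_force": force on the tool from outside, world axes, zero at the start; "moment": the same for the moment, N m; "finger_gap": finger opening in mm; "finger_force": force on a finger pad.
Only numpy, scipy, OpenCV 4.12 (cv2) and the standard library are available. Lean on these libraries where they do the work, as an engineer would, in place of code of your own. Each camera call takes 0.05 s, during which the arm holds its last target. There are 200 camera calls.

### The job

The silver disk drive stands loose in the hinged cage of the opened computer: lift it out first and stand it on its long edge, all the way down and centred in the free slot of the wire rack, without dropping it. Then take the cage by its blue bar, swing it up to 45 degrees (within 5; never past 60, its cables are still plugged in) and finish while holding it there by the bar, because it falls shut when let go and a colleague is to reach the memory beneath it. Leave the black drive, the screwdriver, the screw dish and the white bottle where they are.

Things in the scene. Friction and masses are not known exactly. Their poses are not given: they have to be found in the camera images.
- drive_center (a point): centre of the silver drive, 100 x 15 x 70 mm (long x thick x high), 0.19 kg, a white label on one face, a green circuit board on the other. It stands loose on its long edge on the cage floor between two black guides 22 mm high (gap 19 mm): draw it straight up. x along its length, y through its thickness, z up; 35 mm above its lower edge.
- rack_slot (a point): middle of the floor of the rack's free slot, 30 mm above the bench. x along the slot, y across it toward the other slot, z up. It takes the drive on its long edge, drive x along slot x (either way round); then the drive's centre is 35 mm above this point. 19 mm wide between the wires up to 20 mm above its floor, flaring to 33 mm at the hoops' tops, 34 mm above the floor.
- rack: fixed grey block 120 (x) x 150 (y) x 30 mm, origin at the centre of its underside, with two slots along x, 70 mm apart, each between a pair of flared steel wire hoops 85 mm long: the free one at -y, the black drive's at +y.
- pc: opened compact desktop computer, fixed, 290 (x) x 270 (y) x 125 mm, origin at the centre of its underside, x from the black front bezel to the rear port panel, z up. Walls rise to 123 mm (the bezel to 125 mm); no cover. The power supply (top at 78 mm) and heat sink (top at 61 mm) fill the half at -y, the hinged cage the half at +y.
- cage_hinge (a point): middle of the cage's hinge line: 105 mm from the computer's centre toward the bezel, 55 mm to +y, 50 mm above the bench. Turns with the cage: x from the hinge along the cage floor to the bar end, y along the hinge (the computer's y), z square to the floor. The steel cage is 185 x 118 mm, floor's upper face at z = 0, flanges 15 mm high.
- cage_bar (a point): middle of the blue grip bar at the free end of the cage: round, 12 mm thick, along y, 80 mm long between two posts; 178 mm along x and 55 mm along z from the hinge (cage axes), 49 mm free below it to the cage floor. With the cage down it is 105 mm above the bench, 70 mm in front of the computer's rear wall.
- cage (a joint): angle of the cage, rad: 0 down (start), grows as the bar end swings up and back towards the bezel; 0.785 is 45 degrees. About 0.55 kg with its handle, no stay or spring: it falls shut when let go (about 3 N at the bar).
- cage_bay (a point): the drive's place in the cage: 80 mm along x and 35 mm along z from the hinge (cage axes).
- drive: the silver drive itself; origin at the middle of its lower long edge.
- black_drive_center (a point): centre of the black drive, 100 x 15 x 70 mm, loose in the rack's other slot: leave alone.
- screwdriver_mid (a point): screwdriver with a red handle, 160 mm long, lying on the bench: leave alone.
- dish_mid (a point): round steel screw dish, 90 mm across, 22 mm high: leave alone. Point at half its height.
- spray_mid (a point): white bottle with blue label and red cap, 56 mm across, 150 mm high: leave alone. Point at half its height.
Things that resemble listed ones, but are neither listed nor needed, are in the scene too. What is shaped like the drive but red is not meant.

How it is judged (in metres and radians):
On the way, in this order (a step that is already met when the one before it is completed fails the run):
1. the silver drive stands released and at rest, fully down in the free slot of the rack (x of drive_center in the frame of rack_slot between -0.02 and 0.02 m and y of drive_center in the frame of rack_slot between -0.008 and 0.008 m and z of drive_center in the frame of rack_slot between 0.03 and 0.04 m and angle between drive_center's own z axis and vertical below 0.22 rad and contact force between drive and the fingers below 0.1 N and linear speed of drive below 0.03 m/s), for 0.2 s.
2. the cage is held up by its bar at 40 to 50 degrees (value of joint cage between 0.698 and 0.873 rad and contact force between the fingers and cage_c1 above 1 N), for 0.3 s.
At the end, for the whole second after the job is handed in: The fingers hold the blue bar (over 1 N), the cage still at 40 to 50 degrees; the silver drive stands released, at rest, upright within 12 degrees, fully down in the free slot (centre within 20 mm along, 8 mm across, 5 mm in height); bystanders moved under 20 mm (all of step 1 and all of step 2 and velocity of joint cage between -0.08 and 0.08 rad/s); the arm keeps its last pose, push and grip.
It fails at once if the cage swings past 60 degrees, straining its cables (value of joint cage above 1.055 rad).
It fails at once if the cage is tilted (over 10 degrees) with the silver drive still in it (value of joint cage above 0.175 rad and distance between drive_center and cage_bay below 0.05 m).
It fails at once if the silver drive is dropped (falls freely faster than 0.6 m/s, some 2 cm) (contact force between drive and the fingers below 0.05 N and linear speed of drive above 0.6 m/s).
It fails at once if the black drive, screwdriver, screw dish or bottle is moved more than 2 cm (distance of any of black_drive_center, screwdriver_mid, dish_mid, spray_mid from where it was at the start of the episode above 0.02 m).
It also fails if it takes over 54 s, if anything falls off the work surface, if the arm or the gripper's body presses on something with over 40 N, if the wrist force passes 120 N, or if a joint passes its speed limit or range.

## Working session

There is one attempt and no reset: what is moved stays moved. The work goes in short steps, Python scripts to look and compute and a tool call to move; the robot and the scene stay as the last step left them, time stands still between calls to the robot, and variables do not carry over. Pictures are saved under pics/ and viewed, at most 10 in all, crops included, and the job is handed in when it is done.

Besides the shell and the picture viewer there is one more tool, called after "Call:" as name([rows], argument=value, ...), one row to a line, values as JSON. arm_command: Moves the arm, as the interface text tells. Its arguments: {"type":"object","properties":{"steps":{"type":"array","items":{"type":"array","items":{"type":"number"}}},"force":{"type":"number"}},"required":["steps"]}

```bash
mkdir -p pics
cat > h.py <<'E'
import numpy as np, cv2
from cell import monitor, imaging, job, find_in, trace
def ray(c,uv):
    p=cv2.undistortPoints(np.array([[uv]],float),np.array(c['mtx']),np.array(c['D'],float))[0,0]
    V=np.array(c['view']);R=V[:3,:3];t=V[:3,3]
    o=-R.T@t; d=R.T@np.array([p[0],p[1],1.]); return o,d/np.linalg.norm(d)
def atz(c,uv,z):
    o,d=ray(c,uv); return o+d*(z-o[2])/d[2]
def proj(c,P):
    V=np.array(c['view']); r,_=cv2.Rodrigues(V[:3,:3])
    return cv2.projectPoints(np.array(P,float).reshape(-1,3),r,V[:3,3],np.array(c['mtx']),np.array(c['D'],float))[0][:,0]
def save(img,n): cv2.imwrite('pics/'+n,cv2.cvtColor(img,cv2.COLOR_RGB2BGR))
E
python3 - <<'E'
from h import *
print(monitor.read_state())
for n in ['top','scene']:
    c=imaging.camera(n); save(c['img'],n+'0.png')
    print(n,np.round(ray(c,(320,240)),3).tolist())
    for t in ['drive','rack','pc','cage_bar','black_drive_center','screwdriver_mid','dish_mid','spray_mid']:
        print(t,[(np.round(r['rect']).tolist(),round(r['p'],2)) for r in find_in(c,t)[:4]])
E
```

```text
{'clock': 0.0, 'joints': array([-1.18562589e+00,  3.00444941e-01,  1.52161851e+00,  2.25434759e-05,
        1.32065655e+00, -6.66194443e-02]), 'qd': array([ 1.99133813e-03, -3.47795975e-06, -7.74201626e-04,  1.59295939e-03,
       -4.79504052e-04,  2.64408015e-04]), 'effort': array([-6.95366889e-04, -5.31808126e+01, -3.52742708e+01,  7.08305743e-02,
        2.44302111e-02, -7.99634245e-05]), 'eef_pos': array([ 240.01752707, -494.59289156,  223.88482333]), 'eef_rot': array([-3.14046926e+00, -9.68346190e-05,  4.51784238e-01]), 'wrist_force': array([ 0.34410358, -0.04684522,  0.10324257]), 'moment': array([-0.04501744,  0.03552302, -0.0394118 ]), 'finger_force': 0.0, 'finger_gap': 93.59271818495203}
top [[360.841, -39.883, 1198.809], [0.159, -0.024, -0.987]]
drive [([512.0, 229.0, 34.0, 41.0], 0.94), ([251.0, 227.0, 21.0, 50.0], 0.84), ([357.0, 244.0, 24.0, 49.0], 0.82), ([368.0, 353.0, 39.0, 45.0], 0.63)]
rack [([145.0, 270.0, 86.0, 70.0], 0.55)]
pc [([382.0, 227.0, 153.0, 164.0], 0.75)]
cage_bar [([354.0, 239.0, 71.0, 94.0], 0.63)]
black_drive_center [([123.0, 261.0, 30.0, 51.0], 0.87)]
screwdriver_mid [([141.0, 180.0, 15.0, 66.0], 0.58)]
dish_mid [([217.0, 168.0, 40.0, 41.0], 0.72)]
spray_mid [([513.0, 302.0, 43.0, 32.0], 0.92), ([383.0, 228.0, 155.0, 160.0], 0.47)]
scene [[1125.374, -872.676, 932.889], [-0.462, 0.615, -0.64]]
drive [([198.0, 407.0, 26.0, 70.0], 0.94), ([305.0, 261.0, 43.0, 35.0], 0.83), ([333.0, 203.0, 36.0, 33.0], 0.79), ([395.0, 187.0, 70.0, 48.0], 0.68)]
rack [([396.0, 186.0, 71.0, 44.0], 0.7)]
pc [([300.0, 299.0, 190.0, 171.0], 0.79)]
cage_bar [([308.0, 286.0, 102.0, 54.0], 0.68)]
black_drive_center [([407.0, 168.0, 30.0, 38.0], 0.94), ([396.0, 188.0, 72.0, 46.0], 0.26)]
screwdriver_mid [([468.0, 216.0, 55.0, 20.0], 0.84)]
dish_mid [([446.0, 249.0, 38.0, 27.0], 0.58), ([406.0, 169.0, 33.0, 39.0], 0.23)]
spray_mid [([311.0, 285.0, 99.0, 54.0], 0.31)]
```

Run:
```python
from h import *
a=cv2.imread('pics/top0.png')[120:400,80:560]; b=cv2.imread('pics/scene0.png')[120:460,150:530]
cv2.imwrite('pics/t1.png',cv2.resize(a,(800,467),interpolation=cv2.INTER_CUBIC))
cv2.imwrite('pics/s1.png',cv2.resize(b,(670,600),interpolation=cv2.INTER_CUBIC))
```

```text
(no output)
```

View pics/t1.png

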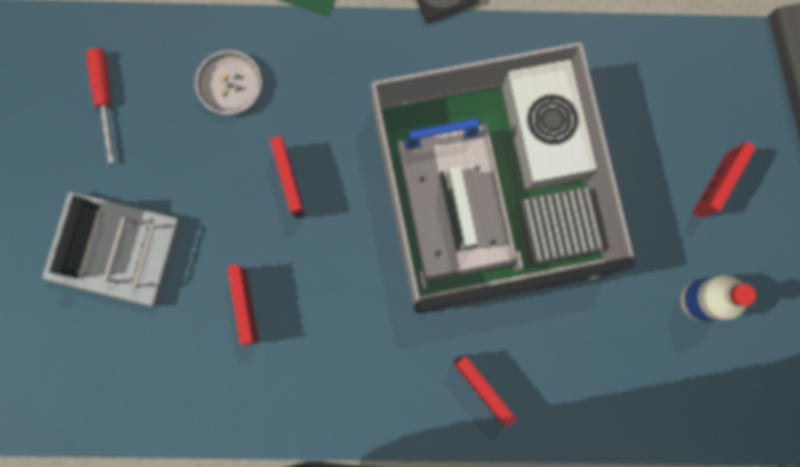

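View pics/s1.png

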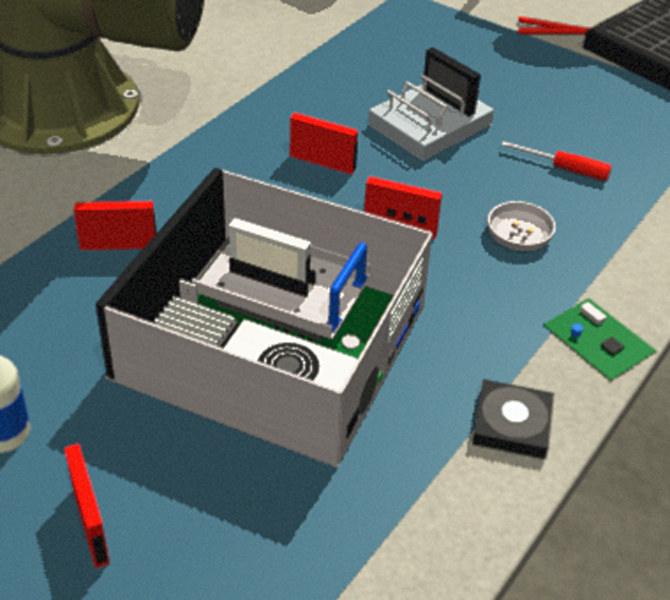

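The top crop shows the PC with its bezel towards the robot. In it:
- **Silver drive:** full-frame pixel about (357,244), standing in the cage. It is the only drive-shaped thing that is silver and has a label.
- **Look-alikes:** red blocks at (251,227), (225,303), (368,353) and (512,229), all excluded by colour.
- **Cage and rack:** the blue bar is at about (347,199). The rack is at (147,269), with the black drive on its left and the free slot on its right at about (157,270).

The scene crop confirms this: the white-labelled drive stands in the cage.

```bash
cat >> h.py <<'E'
from scipy.optimize import least_squares
def fit(c,M,uv,x0):
    M=np.array(M,float);uv=np.array(uv,float)
    def f(p):
        s,k=np.sin(p[2]),np.cos(p[2])
        W=np.c_[p[0]+k*M[:,0]-s*M[:,1],p[1]+s*M[:,0]+k*M[:,1],M[:,2]]
        return (proj(c,W)-uv).ravel()
    r=least_squares(f,x0,loss='soft_l1'); return r.x,f(r.x).reshape(-1,2)
def w(p,m):
    s,k=np.sin(p[2]),np.cos(p[2]); return np.array([p[0]+k*m[0]-s*m[1],p[1]+s*m[0]+k*m[1],m[2]])
E
python3 - <<'E'
from h import *
c=imaging.camera('top')
cv=lambda L:np.array(L)/(800/480)+[80,120]
pc,r=fit(c,[(145,135,123),(145,-135,123),(-145,-135,125),(-145,135,125)],cv([(374,83),(581,44),(633,262),(418,310)]),[500,-100,0.1])
print('pc',pc,r.round(1).tolist())
rk,r=fit(c,[(60,75,30),(60,-75,30),(-60,-75,30)],cv([(70,193),(177,215),(154,303)]),[450,200,-.2])
print('rack',rk,r.round(1).tolist())
print('slot',w(rk,(0,-35,30)),'bay',w(pc,(-25,55,120)),'bar',w(pc,(73,55,105)))
print('px bay top,bar,slot',proj(c,[w(pc,(-25,55,120)),w(pc,(73,55,105)),w(rk,(0,-35,30)),w(rk,(0,35,100))]))
print('meas drive top',atz(c,cv([(463,206)])[0],120),'bar',atz(c,cv([(445,129)])[0],111))
for n in ['drive','black_drive_center']:
  for t in trace(c,n)[:4]:
    m=t['region'].astype(np.uint8); rr=cv2.minAreaRect(cv2.findNonZero(m)); print(n,t['p'],rr,c['img'][t['region']].mean(0).round())
s=monitor.read_state(); W=imaging.camera('wrist')
import scipy.spatial.transform as T
R=T.Rotation.from_euler('xyz',s['eef_rot']).as_matrix(); V=np.array(W['view']); 
print('cam in tool', (R.T@(-V[:3,:3].T@V[:3,3]-s['eef_pos'])).round(1),'fwd',(R.T@V[2,:3]).round(3), 'up',(R.T@V[1,:3]).round(2),W['mtx'][0][0])
E
```

```text
pc [ 5.69526419e+02 -1.91079655e+02  2.12007672e-01] [[-1.5, -0.8], [0.1, -1.0], [1.3, 2.9], [-0.1, 0.3]]
rack [478.9979695  309.98961388  43.78464732] [[-1.9, -1.1], [0.4, 0.1], [0.5, 0.8]]
slot [472.12517834 275.67103667  30.        ] bay [ 533.51289078 -142.5716573   120.        ] bar [ 629.31871242 -121.95019904  105.        ]
px bay top,bar,slot [[357.14051996 241.00667856]
 [346.85482293 196.99088573]
 [161.96866388 271.76861139]
 [119.62989198 261.16894376]]
meas drive top [ 528.154341   -143.94663318  120.        ] bar [ 626.97459173 -121.81016056  111.        ]
drive 0.96 ((225.7172088623047, 301.6480712890625), (48.969173431396484, 11.790842056274414), 79.28687286376953) [154.  57.  58.]
drive 0.94 ((356.4438781738281, 244.40487670898438), (50.00761032104492, 10.616141319274902), 77.90524291992188) [174. 177. 166.]
drive 0.91 ((514.2352905273438, 226.941162109375), (14.405879974365234, 52.821563720703125), 30.963754653930664) [149.  54.  55.]
drive 0.84 ((252.55636596679688, 225.84420776367188), (49.99708938598633, 8.088897705078125), 74.35775756835938) [175.  61.  62.]
black_drive_center 0.96 ((124.36571502685547, 261.5005798339844), (17.26738929748535, 48.17436218261719), 15.018359184265137) [47. 49. 49.]
cam in tool [  72.7    0.4 -160.7] fwd [-0.252 -0.001  0.968] up [-0.97 -0.   -0.25] 344.58623896105973
```

Call:
arm_command([
  [1,415,-189,20,13.7],
  [1,415,-189,20,13.7],
  [1,415,-189,20,13.7],
  [1,415,-189,20,13.7],
  [1,415,-189,20,13.7],
  [1,415,-189,20,13.7],
  [1,415,-189,20,13.7],
  [1,415,-189,20,13.7],
  [1,415,-189,20,13.7],
  [1,415,-189,20,13.7],
  [1,415,-189,20,13.7],
])

```text
clock: 2.48
eef_pos: [530.5, -144.5, 204.6]
eef_rot: [3.141, -0.0, 0.211]
wrist_force: [0.6, 0.3, -0.4]
finger_gap: 93.8
finger_force: 0.0
```

Run:
```python
from h import *
s=monitor.read_state(); print(s['clock'],s['eef_pos'].round(1),s['eef_rot'].round(3),s['joints'].round(2))
c=imaging.camera('wrist')
for t in trace(c,'drive')[:2]:
    m=t['region'].astype(np.uint8); print(t['p'],t['rect'],cv2.boxPoints(cv2.minAreaRect(cv2.findNonZero(m))).round(1).tolist())
P=np.array([569.5,-191.1,.212])
print(proj(c,[w(P,(-25+a,55+b,120)) for a,b in [(50,7.5),(50,-7.5),(-50,-7.5),(-50,7.5)]]).round(1).tolist(), proj(c,[w(P,(73,15,111)),w(P,(73,95,111))]).round(1).tolist())
save(c['img'],'w1.png')
```

```text
2.475 [ 530.5 -144.5  204.6] [ 3.141 -0.     0.211] [-0.33  0.32  1.55 -0.    1.28  1.03]
0.87 [622.6, 265.4, 34.8, 52.5] [[605.0, 240.0], [639.0, 240.0], [639.0, 290.0], [605.0, 290.0]]
0.78 [315.4, 247.2, 23.4, 134.9] [[303.29998779296875, 179.10000610351562], [324.8999938964844, 178.8000030517578], [326.3999938964844, 314.0], [304.79998779296875, 314.20001220703125]]
[[306.9, 183.0], [328.2, 182.9], [327.8, 313.3], [308.5, 313.3]] [[374.9, 112.0], [259.9, 112.3]]
```

View pics/w1.png

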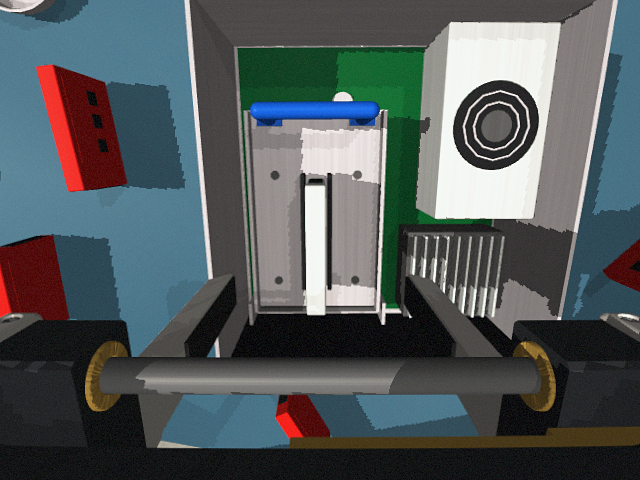

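The wrist picture shows the silver drive's top face at columns 305–326, rows 184–315, and the blue bar at rows 101–120, columns 249–380. The model fits to about 2 mm. The red blocks at the left are the look-alikes. Next I descend and grip.

Call:
arm_command([
  [1,3.3,-3.2,0,0],
  [1,3.3,-3.2,40,0],
  [1,3.3,-3.2,70,0],
  [1,3.3,-3.2,88,0],
  [1,3.3,-3.2,95,0],
  [1,3.3,-3.2,95,0],
  [0.1,3.3,-3.2,95,0],
  [0.1,3.3,-3.2,95,0],
  [0.1,3.3,-3.2,95,0],
  [0.1,3.3,-3.2,95,0],
  [0.1,3.3,-3.2,95,0],
  [0.1,3.3,-3.2,95,0],
  [0.1,3.3,-3.2,95,0],
  [0.1,3.3,-3.2,95,0],
], force=25)

```text
clock: 4.32
eef_pos: [533.5, -139.8, 109.4]
eef_rot: [3.142, -0.0, 0.213]
wrist_force: [-0.0, -0.6, -0.7]
finger_gap: 17.4
finger_force: 0.0
```

Call:
arm_command([
  [0.1,0,0,0,0],
  [0.1,0,0,0,0],
  [0.1,0,0,0,0],
  [0.1,0,0,0,0],
], force=25)

```text
clock: 4.82
eef_pos: [533.5, -139.8, 109.4]
eef_rot: [-3.142, 0.0, 0.213]
wrist_force: [-0.3, -0.4, -1.3]
finger_gap: 14.9
finger_force: 25.0
```

Call:
arm_command([
  [0.1,0,0,-10,0],
  [0.1,0,0,-30,0],
  [0.1,0,0,-60,0],
  [0.1,0,0,-95,0],
  [0.1,0,0,-115,0],
  [0.1,0,-20,-120,2],
  [0.1,-5,-60,-120,4],
  [0.1,-13,-110,-120,6],
  [0.1,-20,-165,-120,9],
  [0.1,-27,-220,-120,12],
  [0.1,-33,-275,-120,15],
  [0.1,-39,-330,-120,18],
  [0.1,-45,-380,-120,20],
  [0.1,-50,-420,-120,22],
  [0.1,-54,-445,-120,23],
  [0.1,-54.5,-455,-120,23.5],
  [0.1,-54.5,-455,-120,23.5],
  [0.1,-54.5,-455,-120,23.5],
])

```text
clock: 7.08
eef_pos: [384.6, 292.7, 229.6]
eef_rot: [3.141, -0.0, -0.198]
wrist_force: [0.6, -0.5, -2.2]
finger_gap: 14.9
finger_force: 25.0
```

Run:
```python
from h import *
s=monitor.read_state(); print(s['clock'],s['eef_pos'].round(1),s['eef_rot'].round(3),s['joints'].round(2),s['finger_gap'],s['finger_force'])
c=imaging.camera('wrist')
P=np.array([479,310,-.198])
print('rack top',proj(c,[w(P,(a,b,30)) for a,b in [(60,75),(60,-75),(-60,-75),(-60,75)]]).round(1).tolist())
print('slot ends',proj(c,[w(P,(a,-35,64)) for a in (42,-42)]).round(1).tolist())
print('black top',proj(c,[w(P,(a,35+b,100)) for a,b in [(50,7.5),(50,-7.5),(-50,-7.5),(-50,7.5)]]).round(1).tolist())
save(c['img'],'w2.png')
```

```text
7.075 [384.6 292.7 229.6] [ 3.141 -0.    -0.198] [ 0.57  0.15  1.7  -0.    1.3   2.34] 14.922948149777001 24.993073046207428
rack top [[204.3, 73.2], [360.3, 72.6], [357.3, 197.6], [213.8, 197.9]]
slot ends [[318.6, 86.0], [318.8, 182.8]]
black top [[218.0, 66.3], [237.4, 66.2], [244.4, 196.0], [226.6, 196.1]]
```

View pics/w2.png

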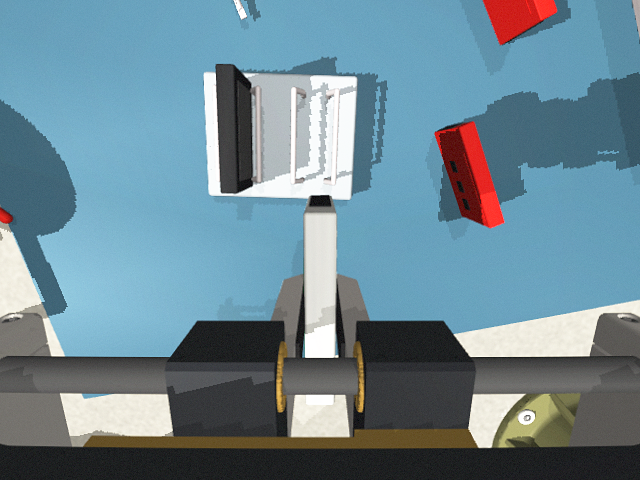

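The rack's top corners are at (205,72), (357,75), (352,199) and (209,195). The free slot's hoops run at columns ~294 and ~335, rows 88–184. The black drive is at the left, and the held silver drive sits below at column 320. I refit from these corners.

Run:
```python
from h import *
c=imaging.camera('wrist')
P,r=fit(c,[(60,75,30),(60,-75,30),(-60,-75,30),(-60,75,30),(50,42.5,100),(-50,42.5,100)],[(205,72.5),(357,75.5),(352.5,199),(208.5,195),(217,65.5),(221.5,191)],[479,310,-.198])
print(P,r.round(1).tolist())
print('slot',w(P,(0,-35,30)),'hoop tops',proj(c,[w(P,(a,-35+b,64)) for b in(16.5,-16.5) for a in (42,-42)]).round(1).tolist())
# hoop top measured
for v in (95,137,178): print(((atz(c,(294.0,v),64)+atz(c,(337.5-(v-90)*.05,v),64))/2).round(1))
s=monitor.read_state(); W=w(P,(0,-35,30)); d=W-s['eef_pos']; y=s['eef_rot'][2]
print('dx,dy',d[0]*np.cos(y)+d[1]*np.sin(y), d[0]*np.sin(y)-d[1]*np.cos(y),'turn',np.degrees(y-P[2]))
g=cv2.cvtColor(c['img'],cv2.COLOR_RGB2GRAY)
crop=c['img'][55:215,190:380]; save(cv2.resize(crop,(760,640))[:600],'w3.png')
```

```text
[ 4.79539605e+02  3.12656293e+02 -2.30723634e-01] [[-1.7, -2.0], [2.4, -0.1], [0.2, 0.9], [0.6, 0.6], [-0.6, -1.1], [-0.1, 3.5]]
slot [471.53573361 278.58375223  30.        ] hoop tops [[298.2, 86.8], [296.8, 183.5], [335.8, 88.0], [332.1, 184.6]]
[506.6 271.4  64. ]
[472.  279.5  64. ]
[436.3 287.9  64. ]
dx,dy 88.05599381773473 -3.251110694835525 turn 1.849304473164511
```

View pics/w3.png

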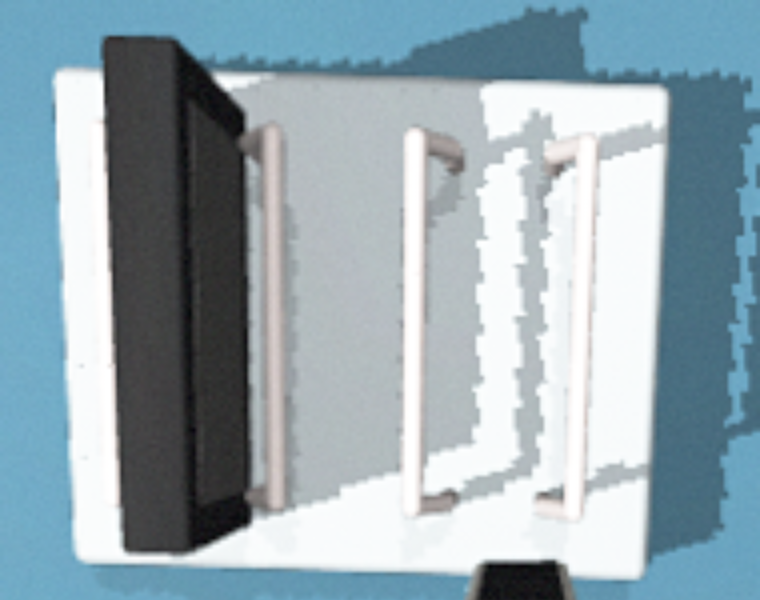

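Call:
arm_command([
  [0.1,40,-2,0,1],
  [0.1,80,-3.8,20,1.85],
  [0.1,88.3,-3.8,50,1.85],
  [0.1,88.3,-3.8,75,1.85],
  [0.1,88.3,-3.8,90,1.85],
  [0.1,88.3,-3.8,100,1.85],
  [0.1,88.3,-3.8,108,1.85],
  [0.1,88.3,-3.8,114,1.85],
  [0.1,88.3,-3.8,120,1.85],
  [0.1,88.3,-3.8,120,1.85],
])

```text
clock: 8.43
eef_pos: [471.4, 279.9, 109.2]
eef_rot: [3.141, 0.0, -0.23]
wrist_force: [0.9, 1.3, -1.9]
finger_gap: 15.1
finger_force: 25.0
```

Run:
```python
from h import *
c=imaging.camera('wrist'); d=imaging.camera('scene')
a=cv2.resize(c['img'],(440,330)); b=cv2.resize(d['img'][140:240,340:460],(396,330),interpolation=cv2.INTER_CUBIC)
a=cv2.resize(c['img'][80:420,200:440],(350,496)); b=cv2.resize(d['img'][140:240,340:448],(440,407),interpolation=cv2.INTER_CUBIC)
b=np.vstack([b,np.zeros((89,440,3),np.uint8)]); save(np.hstack([a,b]),'w4.png')
```

```text
(no output)
```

View pics/w4.png

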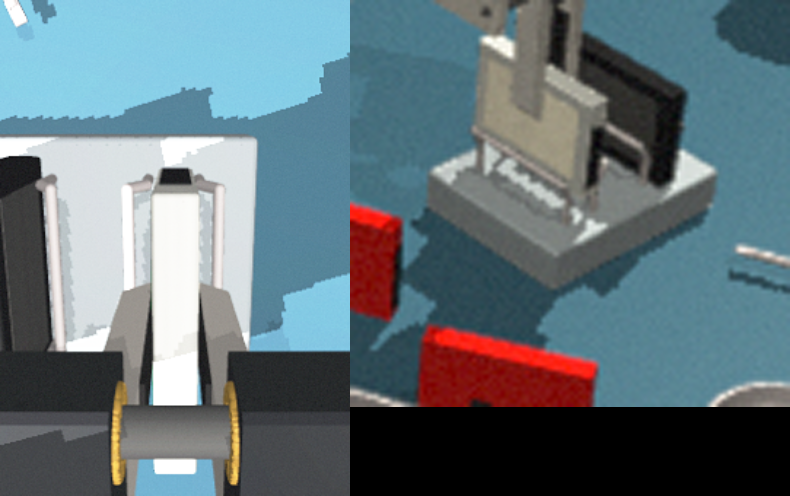

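The drive (crop column ~175) hangs centred between the free slot's hoops (128 and 218), with its lower edge already inside the flare. Next I lower it gently.

Call:
arm_command([
  [0.1,0,0,4,0],
  [0.1,0,0,8,0],
  [0.1,0,0,12,0],
  [0.1,0,0,15,0],
  [0.1,0,0,17,0],
  [0.1,0,0,18.5,0],
  [0.1,0,0,18.5,0],
  [0.1,0,0,18.5,0],
])

```text
clock: 9.52
eef_pos: [471.6, 279.9, 91.1]
eef_rot: [-3.141, -0.0, -0.23]
wrist_force: [-0.7, -0.8, -2.2]
finger_gap: 14.8
finger_force: 25.0
```

Call:
arm_command([
  [0.1,0,0,0.8,0],
  [0.1,0,0,1.6,0],
  [0.1,0,0,1.6,0],
])

```text
clock: 9.9
eef_pos: [471.6, 279.9, 89.4]
eef_rot: [-3.141, -0.0, -0.23]
wrist_force: [0.5, -0.0, -1.9]
finger_gap: 14.8
finger_force: 25.0
```

Call:
arm_command([
  [0.1,0,0,0.7,0],
  [0.1,0,0,1.4,0],
  [0.1,0,0,1.4,0],
  [0.1,0,0,1.4,0],
])

```text
clock: 10.4
eef_pos: [471.7, 280.0, 89.4]
eef_rot: [-3.141, -0.001, -0.23]
wrist_force: [-6.5, -3.4, 15.5]
finger_gap: 14.9
finger_force: 25.0
```

The drive is on the floor (contact force up). Now I release with a limited opening, because the black drive is next to it.

Call:
arm_command([
  [0.1,0,0,-1,0],
  [0.45,0,0,-1,0],
  [0.45,0,0,-1,0],
  [0.45,0,0,-1,0],
  [0.45,0,0,-1,0],
  [0.45,0,0,-1,0],
  [0.45,0,0,-15,0],
  [0.45,0,0,-35,0],
  [0.45,0,0,-70,0],
  [0.45,0,0,-110,0],
  [0.45,-45,0,-140,0],
  [0.45,-90,0,-140,0],
  [0.45,-90,0,-140,0],
  [0.45,-90,0,-140,0],
])

```text
clock: 12.15
eef_pos: [384.3, 300.4, 228.7]
eef_rot: [-3.141, -0.001, -0.23]
wrist_force: [1.2, 0.5, -0.4]
finger_gap: 42.3
finger_force: 0.0
```

Run:
```python
from h import *
s=monitor.read_state(); print(s['clock'],s['eef_pos'].round(1),s['eef_rot'].round(3),s['joints'].round(2),s['finger_gap'])
c=imaging.camera('wrist'); d=imaging.camera('scene')
P=np.array([472,279.2,-.2307])
print('pred top',proj(c,[w(P,(a,b,100)) for a,b in [(50,7.5),(50,-7.5),(-50,-7.5),(-50,7.5)]]).round(1).tolist())
for n in ['drive','black_drive_center']:
  for t in trace(c,n)[:3]: print(n,round(t['p'],2),np.round(t['rect']).tolist(),c['img'][t['region']].mean(0).round())
a=cv2.resize(c['img'][40:220,180:380],(440,396),interpolation=cv2.INTER_CUBIC); b=cv2.resize(d['img'][140:240,340:430],(356,396),interpolation=cv2.INTER_CUBIC)
save(np.hstack([a,b]),'w5.png')
```

```text
12.15 [384.3 300.4 228.7] [-3.141e+00 -1.000e-03 -2.300e-01] [ 0.59  0.16  1.69 -0.    1.3   2.39] 42.2515840710948
pred top [[310.5, 64.2], [330.0, 64.2], [329.2, 194.8], [311.3, 194.8]]
drive 0.94 [478.0, 167.0, 72.0, 109.0] [187.  33.  30.]
drive 0.78 [319.0, 132.0, 21.0, 132.0] [249. 250. 249.]
black_drive_center 0.81 [241.0, 131.0, 36.0, 131.0] [57. 57. 58.]
```

View pics/w5.png

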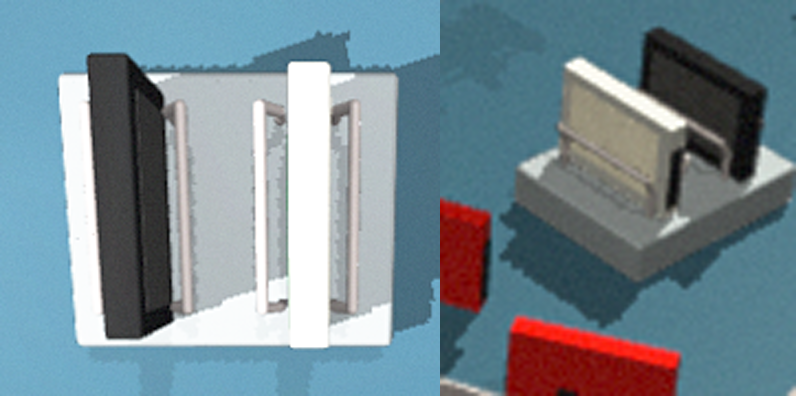

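The silver drive stands fully down, upright and centred in the free slot (crop columns 288–330, between hoops at 260 and 352), and the black drive is unmoved. Next is the cage bar.

Call:
arm_command([
  [0.5,20,20,0,-6],
  [0.5,50,52,0,-16],
  [0.5,80,85,0,-26],
  [0.5,110,116,0,-36],
  [0.5,140,147,0,-46],
  [0.5,170,179,5,-56],
  [0.5,200,210,5,-66],
  [0.5,230,242,10,-76],
  [0.5,260,274,15,-86],
  [0.5,290,305,20,-96],
  [0.5,315,332,24,-106],
  [0.5,330,348,24,-113],
  [0.5,335.3,353,24,-115.3],
  [0.5,335.3,353,24,-115.3],
  [0.5,335.3,353,24,-115.3],
])

```text
clock: 14.22
eef_pos: [629.9, -119.6, 203.8]
eef_rot: [-3.141, -0.0, 1.782]
wrist_force: [0.3, -0.4, -0.3]
finger_gap: 47.3
finger_force: 0.0
```

Run:
```python
from h import *
s=monitor.read_state(); print(s['clock'],s['eef_pos'].round(1),s['eef_rot'].round(3),s['joints'].round(2),s['finger_gap'])
c=imaging.camera('wrist'); i=c['img'].astype(int)
m=((i[...,2]>i[...,0]+60)&(i[...,2]>i[...,1]+60)&(i[...,2]>90)).astype(np.uint8)
n,l,st,ce=cv2.connectedComponentsWithStats(m); k=1+np.argmax(st[1:,4]); print(st[k],ce[k])
print(cv2.minAreaRect(cv2.findNonZero((l==k).astype(np.uint8))))
print('bar top pred',proj(c,[[630.3,-119.7,111]]),'bar at', [atz(c,(ce[k][0],v),105).round(1) for v in (st[k][1],ce[k][1],st[k][1]+st[k][3])])
save(c['img'],'w6.png')
```

```text
14.225 [ 629.9 -119.6  203.8] [-3.141 -0.     1.782] [-0.24  0.52  1.26  0.    1.36 -0.46] 47.3489418099972
[ 314  180   15  126 1750] [321.24914286 242.88685714]
((321.0, 242.5), (125.0, 14.0), 90.0)
bar top pred [[320.88354113 252.8845574 ]] bar at [array([619.2, -66.3, 105. ]), array([ 629.3, -113.4,  105. ]), array([ 640.3, -165.4,  105. ])]
```

View pics/w6.png

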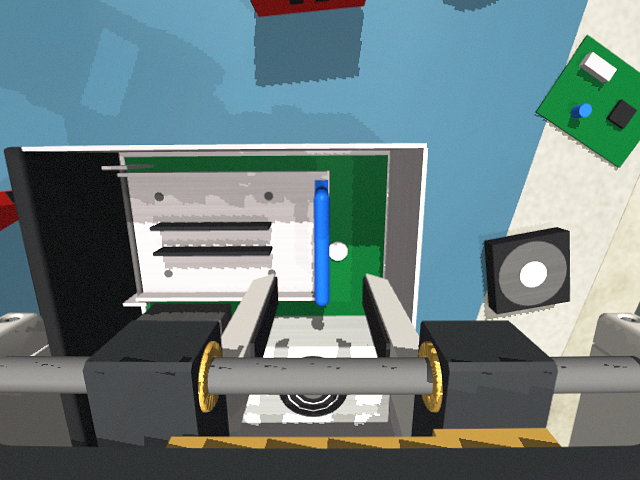

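The bar is at column 321, rows 180–306, centred between the fingers and aligned with the pads. Now I descend and close.

Call:
arm_command([
  [0.5,2,0,30,0],
  [0.5,3,0,60,0],
  [0.5,3,0,85,0],
  [0.5,3,0,98,0],
  [0.5,3,0,98,0],
  [0,3,0,98,0],
  [0,3,0,98,0],
  [0,3,0,98,0],
  [0,3,0,98,0],
  [0,3,0,98,0],
  [0,3,0,98,0],
], force=30)

```text
clock: 15.65
eef_pos: [630.4, -116.6, 106.5]
eef_rot: [3.139, 0.001, 1.783]
wrist_force: [7.2, 1.4, -1.4]
finger_gap: 11.3
finger_force: 30.0
```

Call:
arm_command([
  [0,0,-1.5,-4.6,0],
  [0,0,-3.1,-9.2,0],
  [0,0,-6.7,-18.3,0],
  [0,0,-10.8,-27.2,0],
  [0,0,-15.3,-35.8,0],
  [0,0,-20.3,-44.2,0],
  [0,0,-25.7,-52.3,0],
  [0,0,-28.6,-56.2,0],
  [0,0,-28.6,-56.2,0],
])

```text
clock: 16.77
eef_pos: [602.9, -122.6, 163.7]
eef_rot: [3.136, 0.001, 1.783]
wrist_force: [10.2, 1.9, 2.0]
finger_gap: 11.2
finger_force: 30.0
```

Call:
arm_command([
  [0,0,-2.9,-3.9,0],
  [0,0,-9.2,-11.4,0],
  [0,0,-15.8,-18.6,0],
  [0,0,-22.7,-25.4,0],
  [0,0,-30.1,-31.9,0],
  [0,0,-37.7,-37.9,0],
  [0,0,-45.7,-43.6,0],
  [0,0,-53.9,-48.8,0],
  [0,0,-58.1,-51.2,0],
  [0,0,-62.4,-53.5,0],
  [0,0,-62.4,-53.5,0],
  [0,0,-62.4,-53.5,0],
  [0,0,-62.4,-53.5,0],
  [0,0,-62.4,-53.5,0],
])

```text
clock: 18.52
eef_pos: [542.7, -135.8, 218.6]
eef_rot: [3.133, 0.003, 1.783]
wrist_force: [10.6, 4.0, 13.0]
finger_gap: 11.1
finger_force: 30.0
```

Run:
```python
from h import *
s=monitor.read_state(); e=s['eef_pos']; print(s['clock'],e.round(1),s['wrist_force'].round(1),s['finger_gap'],s['finger_force'])
P=np.array([570,-189,.212]); H=w(P,(-105,55,50)); d=e-H
X=d[0]*np.cos(.212)+d[1]*np.sin(.212); print('X,Z',X,d[2],'r',np.hypot(X,d[2]),'theta',np.degrees(np.arctan2(d[2],X))-17.17)
d=imaging.camera('scene'); t=imaging.camera('top')
for n in ['black_drive_center','screwdriver_mid','dish_mid','spray_mid']: print(n,[np.round(r['rect']).tolist() for r in find_in(t,n)[:1]])
save(cv2.resize(d['img'][110:360,180:513],(800,600),interpolation=cv2.INTER_CUBIC),'s2.png')
```

```text
18.525 [ 542.7 -135.8  218.6] [10.6  4.  13. ] 11.05689427835493 30.010143220424652
X,Z 89.54601990383324 168.58813390651645 r 190.89381491996858 theta 44.85487959118394
black_drive_center [[123.0, 261.0, 28.0, 49.0]]
screwdriver_mid [[140.0, 170.0, 12.0, 45.0]]
dish_mid [[217.0, 169.0, 44.0, 42.0]]
spray_mid [[512.0, 301.0, 45.0, 33.0]]
```

View pics/s2.png

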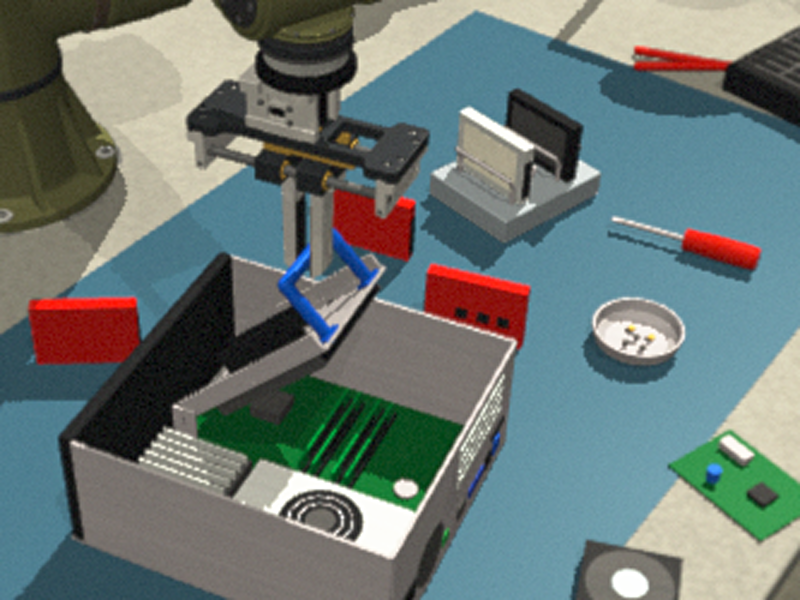

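The picture shows the cage swung up, with the blue bar between the fingertips (bar ends at crop ~(285,283) and (337,238), post feet at (330,335) and (377,275)). The silver drive stands in the rack and the bystanders are in place. I check the angle from these points.

Run:
```python
from h import *
d=imaging.camera('scene'); cv=lambda L:np.array(L)/(800/333)+[180,110]
obs=cv([(285,283),(337,238),(330,335),(377,275)])
M=np.array([(178,-40,55),(178,40,55),(178,-40,2),(178,40,2)],float)
def f(q):
    k,s=np.cos(q[0]),np.sin(q[0]); P=(570+q[1],-189+q[2],.212)
    return (proj(d,[w(P,(-105+x*k-z*s,55+y,50+x*s+z*k)) for x,y,z in M])-obs)
print(f((.785,0,0)).round(1).tolist())
for g in (lambda q:np.r_[f((q[0],0,0)).ravel()], lambda q:np.r_[f(q).ravel(),q[1]/2,q[2]/2]):
    r=least_squares(g,[.7,0,0]); print(np.degrees(r.x[0]),r.x[1:],r.cost)
e=monitor.read_state(); print(e['eef_pos'],e['finger_force'],e['wrist_force'])
```

```text
[[-1.3, -1.1], [-4.8, -4.8], [-2.4, -2.2], [-4.8, -0.3]]
42.67462612477726 [0. 0.] 13.443241143921975
43.010044019521615 [1.15268217 1.09036148] 12.407676592327162
[ 542.72676321 -135.8011975   218.5739712 ] 30.010107457637787 [10.60235988  2.79539426 13.80821415]
```

The angle reads 43–45° from both the arm pose and the image, and the grip is steady at 30 N, so I hand in.

```bash
python3 -c "
from h import *
print(job.sign_off())"
```

```text
the job is handed in; nothing more can be done
None
```

I've handed the job in: the silver drive stands released in the rack's free slot, and the arm is holding the cage by its blue bar at about 43–45° (measured, 30 N grip). The bystanders look unmoved in the last pictures, and sign-off returned no verdict.

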